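Find the full soap box by weight and slide it home in the red tiers

ROBOT

A 7-joint arm with a two-finger parallel gripper is mounted at the origin on the work surface. World frame = base frame: x ahead of the robot, y to its left, z up, the work surface at z = 0. Lengths are in m, angles in rad, forces in N, time in s.
With the tool pointing down it reaches from about 0.35 to 0.775 m from the base axis. Payload 3.1 kg.
Tool frame: the origin (TCP) lies midway between the tips of the shut fingers; the grasp point (between the pads) lies 19 mm behind it (tcp_to_grasp is the distance from the TCP to the grasp point, in m); z points along the fingers, y is the line along which they close (so a half turn about z gives the same grasp; the last joint's range is limited). The gripper opens to 85 mm and grips with 20 to 120 N. Pads are 22 mm wide; open, the fingers measure 114 mm over their backs; the gripper's body (76 mm by 85 mm) begins 54 mm behind the grasp point. The pads swing forward as they close: fully open they stand 13 mm farther back than shut.
Start: joints at [-1.192, 0.311, 0.014, 1.512, -0.004, 1.319, -0.027], TCP at [0.225, 0.502, 0.231] pointing down, gripper open.
Joint ranges: [-2.7, 2.7], [-0.3, 1.91], [-1.27, 1.3], [0.12, 2.57], [-1.44, 4.58], [0.2, 2.03], [-3.05, 3.05]. Speed limits (rad/s): [2.79, 2.79, 3.14, 3.14, 3.14, 3.14, 3.14].

INTERFACE

Orientations are given as a unit quaternion [w, x, y, z].
In Python, from plant import reach, movel, move_j, gripper_open, grasp, pause, solve_ik, grab_frame, MotionError, sign_off, get_clock, get_q, get_dq, get_tau, get_position, get_tool_rot, get_contact_force, get_torque, get_finger_gap, get_gripper_force, tcp_to_grasp gives the robot as it stands. Calls block until the motion is done:
- reach(position, orientation): joint-space move of the TCP to a pose.
- movel(position, rotation=None, v=0.15): straight line of the TCP; rotation=None keeps the orientation; v is the mean speed in m/s.
- move_j(angles): joint-space move.
- gripper_open() and grasp(): open the fingers fully, or close them until they stop; the grip force is fixed at half the most.
- pause(seconds).
- solve_ik(position, orientation): joint angles nearest the present ones, or None.
- grab_frame(name): name is "scene" or "side" or "wrist"; returns a dict with "pixels" (420x560x3 uint8, red, green, blue), "camera_matrix" (3x3 intrinsics, pixels), "extrinsics" (4x4, takes a point from camera to world coordinates); the wrist camera has in their place "tool_from_camera" (4x4, takes a point from camera to tool coordinates, whose origin is the TCP and whose axes are the flange's). Camera axes: x right, y down, z forward; pixel columns grow to the right and rows downward; lengths in m; the calibration is good to about 2 mm. The wrist camera is an equidistant fisheye: a pixel r from the principal point sees the ray r / f radians off the axis. A picture is of the moment at which its call begins: read the wrist's pose just before it. There is no depth.
A pose or a line that the arm cannot do raises MotionError and nothing moves.
- sign_off(): hands the job in; it is judged then, once.
Readings, each from a call of its own:
- get_clock(): time.
- get_q(): joint angles.
- get_dq(): joint speeds.
- get_tau(): joint torques, N m.
- get_position(): TCP position.
- get_tool_rot(): TCP orientation.
- get_contact_force(): force on the tool from outside, world axes, zero at the start.
- get_torque(): the same for the moment, N m.
- get_finger_gap(): finger opening in m.
- get_gripper_force(): force on a finger pad.
Only numpy, scipy, OpenCV 4.12 (cv2) and the standard library are available. Lean on these libraries where they do the work, as an engineer would, in place of code of your own. Each camera call takes 0.05 s, during which the arm holds its last target. There are 200 camera calls.

TASK

One of the two closed soap boxes in the grey tray holds a fresh bar, the other only a worn sliver: lift them in turn to feel which is heavier. Slide the heavier one, lid up and end first, fully home into the narrow empty bottom bay of the red stack, and set the lighter one flat, lid up, in the free space of the middle tray. Leave everything else where it is.

Things in the scene. Friction and masses are not known exactly. Their poses are not given: they have to be found in the camera images.
- box_a: One of two closed white soap boxes that look alike: 104 (its x) x 56 (its y) x 44 mm (its z, lid up), rigid, lid firmly shut, under 0.3 kg, load centred. Origin: centre of its underside. One holds a fresh bar, the other a worn sliver; which one changes from start to start and cannot be seen. The fresh one is at least 0.07 kg (0.7 N) heavier.
- box_b: One of two closed white soap boxes that look alike: 104 (its x) x 56 (its y) x 44 mm (its z, lid up), rigid, lid firmly shut, under 0.3 kg, load centred. Origin: centre of its underside. One holds a fresh bar, the other a worn sliver; which one changes from start to start and cannot be seen. The fresh one is at least 0.07 kg (0.7 N) heavier.
- tray: Fixed grey tray in which both soap boxes stand at the start: 288 (its x) x 158 (its y) mm, 4 mm floor, rim 18 mm above the ledge. Origin: centre of its underside. The boxes stand side by side about 135 mm apart along its x, long sides roughly along its y.
- stack: Fixed stack of translucent red trays in three tiers, open front facing its -x (to the robot). Origin: on the ledge, mid-mouth of the narrow empty bottom bay; its +x leads straight into the bay. Spans y -304 to +38, x 0 to 250 mm in this frame. The bottom bay beside the narrow one (y -300 to -38) is wide and holds the tube. The top tray (x 136 to 250, rim top 130 mm high) holds three fixed toothbrushes.
- bay_home (a point): In the narrow bay, on the ledge, 38 mm in from its mouth: where a soap box's underside centre lies when pushed in lengthways until it touches the rigid back wall (14 mm of the box still stands out). Bay: 68 mm wide, 52 mm high, 90 mm deep, walls 4 mm; its floor is the ledge itself, no sill. Axes as the stack's.
- middle_free (a point): Centre of the free space on the floor of the middle tray, 56 mm above the ledge, at x 62, y -60 mm of the stack. The tray's open part runs from x 4 to 136 mm inside a 12 mm rim (rim top at 68 mm); the free space from y -140 to +34. It lies over the bottom bays. Axes as the stack's.
- tube: Closed flat plastic tube, about 150 x 46 x 26 mm, lying in the wide bottom bay. Bystander. Origin: middle of its underside.
- cleaner: U-shaped steel tongue cleaner, 120 x 50 x 6 mm, lying on the far (local -y) part of the middle tray. Bystander. Origin: middle of its underside.
- shampoo: Upright bottle, 60 mm across, 170 mm tall, at the back of the ledge. Bystander. Origin: middle of its underside.
- tumbler: Steel tumbler, 72 mm across, 95 mm tall, on the ledge. Bystander. Origin: middle of its underside.
- nailbrush: Nail brush with wooden back, 100 x 42 x 28 mm, on the ledge. Bystander. Origin: middle of its underside.
- dish: Empty open soap dish, 110 x 80 x 24 mm, on the ledge. Bystander. Origin: middle of its underside.
Mind the look-alikes: they are no part of the job. Leave any turquoise look-alike of the box_a alone. Leave any yellow look-alike of the box_b alone.

How it is judged:
By the outcome, as a careful person would: the job done as asked, in the order asked, and still so for the second after the job is handed in, with the robot touching nothing.
It also fails if it takes over 72 s, if anything falls off the work surface, if the arm or the gripper's body presses on something with over 40 N, if the wrist force passes 120 N, or if a joint passes its speed limit or range.

## Working session

There is one attempt and no reset: what is moved stays moved. The work goes in short steps, each a Python script; the robot and the scene stay as the last script left them, time stands still between calls to the robot, and variables do not carry over. Pictures are saved under pics/ and viewed, at most 10 in all, crops included, and the job is handed in when it is done.

```bash
mkdir -p pics; ls
python3 - <<'E'
from plant import *
import cv2,numpy as np
for n in("scene","side"):
    f=grab_frame(n);cv2.imwrite(f"pics/{n}0.png",f["pixels"][:,:,::-1]);np.savez(f"{n}0.npz",**f)
    print(n,f["camera_matrix"].round(1).tolist(),f["extrinsics"].round(3).tolist())
print(get_clock(),get_position(),get_tool_rot(),tcp_to_grasp)
E
```

```text
pics
scene [[413.9, 0.0, 281.0], [0.0, 413.9, 209.8], [0.0, 0.0, 1.0]] [[0.607, 0.529, -0.593, 1.172], [0.795, -0.415, 0.442, -0.438], [-0.013, -0.74, -0.672, 0.803], [0.0, 0.0, 0.0, 1.0]]
side [[383.2, 0.0, 277.6], [0.0, 383.2, 209.5], [0.0, 0.0, 1.0]] [[0.793, -0.462, 0.397, 0.087], [-0.609, -0.6, 0.518, -0.492], [-0.001, -0.653, -0.757, 0.847], [0.0, 0.0, 0.0, 1.0]]
0.1 [0.2243736  0.50144917 0.23031968] [-1.82355955e-04  2.08798681e-01  9.77958070e-01 -1.04486635e-03] 0.0187
```

View pics/scene0.png

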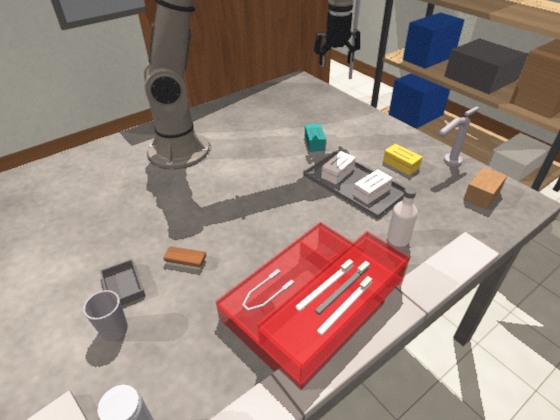

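View pics/side0.png

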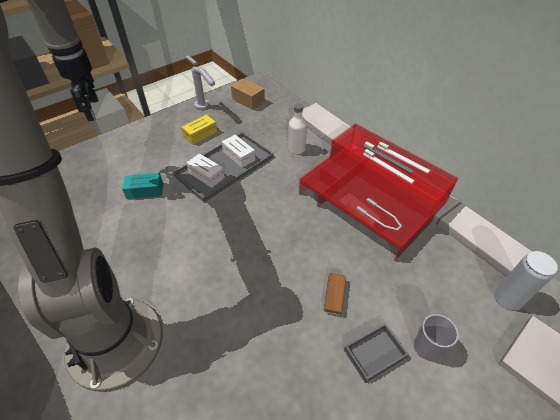

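Candidates: the white boxes are at scene (338,166) and (373,186), side (205,168) and (238,150). The look-alikes are turquoise at scene (315,138) and yellow at (403,158), so I'm choosing the two white boxes in the grey tray. The stack's front rim corners are at about scene (322,228)/(220,300) and side (300,187)/(398,250).

```bash
cat > h.py <<'E'
import numpy as np,cv2
from plant import *
def ray(f,uv,z):
    K,T=f["camera_matrix"],f["extrinsics"]
    d=T[:3,:3]@np.linalg.solve(K,[uv[0],uv[1],1.]); o=T[:3,3]
    return (o+d*(z-o[2])/d[2])
E
python3 - <<'E'
from h import *
for n,roi,ra in(("scene",(300,145,410,215),(210,215,420,380)),("side",(165,120,280,205),(290,115,465,265))):
    f=np.load(f"{n}0.npz");im=f["pixels"];hsv=cv2.cvtColor(im,cv2.COLOR_RGB2HSV)
    m=cv2.inRange(hsv,(0,0,150),(179,50,255));M=np.zeros_like(m);M[roi[1]:roi[3],roi[0]:roi[2]]=m[roi[1]:roi[3],roi[0]:roi[2]]
    for c in cv2.findContours(M,0,2)[0]:
        if cv2.contourArea(c)>80:
            h=cv2.convexHull(c);a=cv2.approxPolyDP(h,2,True)[:,0];print(n,cv2.contourArea(c),[(tuple(p),ray(f,p,.048)[:2].round(3).tolist()) for p in a.tolist()])
    r=cv2.inRange(hsv,(0,120,60),(8,255,255))|cv2.inRange(hsv,(172,120,60),(179,255,255))
    c=max(cv2.findContours(r,0,2)[0],key=cv2.contourArea);a=cv2.approxPolyDP(c,3,True)[:,0]
    print(n,"red",[(tuple(p),ray(f,p,.068)[:2].round(3).tolist(),ray(f,p,.0)[:2].round(3).tolist()) for p in a.tolist()])
    x=[cv2.resize(im[b:d,a:c][:,:,::-1],None,fx=k,fy=k,interpolation=2) for (a,b,c,d),k in((roi,3.4),(ra,1.7))]
    hh=max(i.shape[0] for i in x)
    cv2.imwrite(f"pics/{n}c.png",np.hstack([cv2.copyMakeBorder(i,0,hh-i.shape[0],0,0,0) for i in x]))
E
```

```text
scene 219.5 [((409, 199), [0.69, 0.365]), ((409, 214), [0.73, 0.317]), ((387, 214), [0.694, 0.271]), ((404, 197), [0.676, 0.361])]
scene 767.5 [((364, 214), [0.656, 0.223]), ((300, 214), [0.551, 0.088]), ((300, 201), [0.51, 0.122]), ((334, 196), [0.552, 0.211])]
scene 103.5 [((402, 193), [0.661, 0.37]), ((377, 213), [0.675, 0.253]), ((369, 209), [0.651, 0.248])]
scene 2417.0 [((409, 192), [0.67, 0.389]), ((368, 202), [0.629, 0.267]), ((340, 192), [0.55, 0.236]), ((322, 177), [0.466, 0.242]), ((326, 145), [0.347, 0.365]), ((390, 145), [0.476, 0.528]), ((409, 181), [0.637, 0.428])]
scene 172.5 [((304, 145), [0.302, 0.309]), ((313, 164), [0.4, 0.264]), ((300, 177), [0.426, 0.191]), ((300, 145), [0.294, 0.299])]
scene red [((408, 255), [0.833, 0.184], [0.802, 0.242]), ((367, 231), [0.718, 0.166], [0.676, 0.222]), ((351, 242), [0.721, 0.109], [0.679, 0.159]), ((320, 222), [0.622, 0.096], [0.571, 0.145]), ((219, 298), [0.665, -0.23], [0.618, -0.21]), ((219, 316), [0.704, -0.253], [0.66, -0.236]), ((273, 370), [0.865, -0.234], [0.837, -0.215]), ((279, 368), [0.869, -0.223], [0.841, -0.203])
[... 487 characters left out ...]
240, 165), [0.524, 0.268]), ((223, 151), [0.518, 0.355]), ((221, 141), [0.539, 0.401])]
side red [((354, 124), [0.925, 0.184], [0.998, 0.243]), ((332, 140), [0.81, 0.167], [0.874, 0.225]), ((330, 155), [0.757, 0.118], [0.815, 0.171]), ((300, 178), [0.62, 0.097], [0.666, 0.148]), ((300, 193), [0.582, 0.051], [0.625, 0.099]), ((302, 186), [0.604, 0.069], [0.649, 0.118]), ((318, 194), [0.619, 0.018], [0.666, 0.062]), ((318, 205), [0.592, -0.013], [0.636, 0.029]), ((329, 201), [0.626, -0.02], [0.673, 0.021]), ((398, 248), [0.654, -0.24], [0.704, -0.218]), ((395, 259), [0.624, -0.257], [0.671, -0.237]), ((445, 202), [0.874, -0.216], [0.942, -0.192]), ((457, 177), [0.982, -0.177], [1.061, -0.15])]
```

View pics/sidec.png

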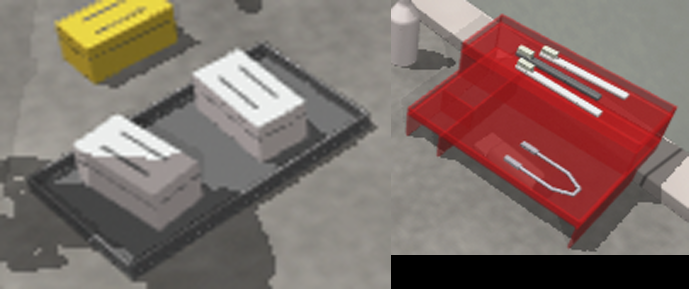

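Side crop: both white boxes have their lids (slots) up and stand in the grey tray. The near one has its top at about px (205,164), the far one at about (238,146). The long sides run along world y. The narrow bay is at the stack's left end, around px (300,187). Next I take one wrist look over the tray.

```bash
cat >> h.py <<'E'
from scipy.spatial.transform import Rotation as R
def down(a):  # tool down, tool x at world angle a
    x=np.array([np.cos(a),np.sin(a),0]);z=np.array([0,0,-1.]);q=R.from_matrix(np.c_[x,np.cross(z,x),z]).as_quat();return q[[3,0,1,2]]
def look(name):
    p,q=get_position(),get_tool_rot();f=grab_frame("wrist")
    T=np.eye(4);T[:3,:3]=R.from_quat(np.array(q)[[1,2,3,0]]).as_matrix();T[:3,3]=p
    f["extrinsics"]=T@f["tool_from_camera"];np.savez(name+".npz",**f);cv2.imwrite(f"pics/{name}.png",f["pixels"][:,:,::-1]);return f
def wray(f,uv,z):
    K,T=f["camera_matrix"],f["extrinsics"]
    a=np.array([(uv[0]-K[0,2])/K[0,0],(uv[1]-K[1,2])/K[1,1]]);t=np.hypot(*a)
    d=T[:3,:3]@np.r_[a/max(t,1e-9)*np.sin(t),np.cos(t)];o=T[:3,3]
    return o+d*(z-o[2])/d[2]
def topdown(f,z,x0,x1,y0,y1,s=2000):  # rectify the plane at height z to a metric map: col=-y, row=-x
    K=f["camera_matrix"];E=np.linalg.inv(f["extrinsics"])
    xs=np.arange(x1,x0,-1/s);ys=np.arange(y1,y0,-1/s);Y,X=np.meshgrid(ys,xs)
    P=np.stack([X,Y,np.full_like(X,z)],-1)@E[:3,:3].T+E[:3,3]
    r=np.hypot(P[...,0],P[...,1]);t=np.arctan2(r,P[...,2])/r
    return cv2.remap(f["pixels"],(K[0,0]*P[...,0]*t+K[0,2]).astype("f4"),(K[1,1]*P[...,1]*t+K[1,2]).astype("f4"),1)
E
python3 - <<'E'
from h import *
print(solve_ik([.5,.33,.27],down(np.pi/2)))
reach([.5,.33,.27],down(np.pi/2));f=look("w1")
print(get_clock(),get_contact_force(),f["camera_matrix"],f["tool_from_camera"].round(3))
im=topdown(f,.048,.32,.70,.20,.48);cv2.imwrite("pics/w1t.png",im[:,:,::-1])
cv2.imwrite("pics/w1b.png",np.hstack([f["pixels"][::2,::2],cv2.resize(im,(392,532))[:210] if 0 else np.zeros((210,1,3),"u1")])[:,:,::-1]);print(im.shape)
E
```

```text
[-0.85093203  0.40894835  0.3585386   1.30447581 -0.14098     1.45277229
 -0.50305069]
1.3917 [ 0.46405224 -0.26495562 -0.43343789] [[325.1922621    0.         278.68793578]
 [  0.         325.1922621  201.94657556]
 [  0.           0.           1.        ]] [[ 0.001 -0.96  -0.28   0.071]
 [ 1.     0.002 -0.    -0.   ]
 [ 0.001 -0.28   0.96  -0.141]
 [ 0.     0.     0.     1.   ]]
(760, 560, 3)
```

View pics/w1.png

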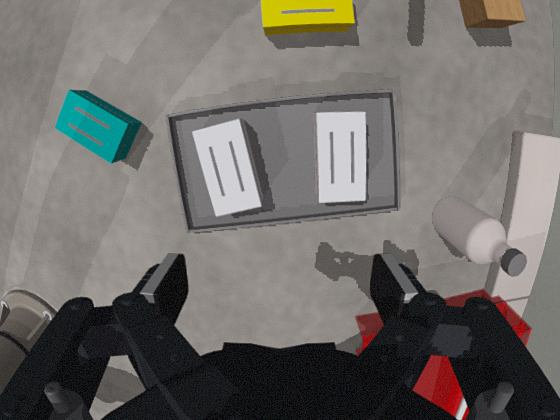

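The wrist view shows the two white box tops at px (227,167) and (342,156). Turquoise (98,125) and yellow (308,12) are clear of them. I fit the top faces at z=48 mm.

```bash
cat >> h.py <<'E'
def boxes(f,z,x0,x1,y0,y1,s=2000,th=175,amin=.003):
    im=topdown(f,z,x0,x1,y0,y1,s);hsv=cv2.cvtColor(im,cv2.COLOR_RGB2HSV)
    m=cv2.morphologyEx(cv2.inRange(hsv,(0,0,th),(179,40,255)),cv2.MORPH_CLOSE,np.ones((15,15)));m=cv2.morphologyEx(m,cv2.MORPH_OPEN,np.ones((25,25)));out=[]
    for c in cv2.findContours(m,0,2)[0]:
        if cv2.contourArea(c)/s**2<amin: continue
        r=cv2.minAreaRect(c);b=cv2.boxPoints(r);P=np.c_[x1-b[:,1]/s,y1-b[:,0]/s]
        e=[P[1]-P[0],P[2]-P[1]];l=max(e,key=np.linalg.norm)
        out.append((P.mean(0).round(4),np.degrees(np.arctan2(l[1],l[0]))%180,sorted(np.linalg.norm(e,axis=1).round(4))))
    return out
E
python3 - <<'E'
from h import *
f=dict(np.load("w1.npz"))
for th in(165,185): print(boxes(f,.048,.32,.62,.22,.46,th=th))
E
```

```text
[(array([0.4372, 0.3368], dtype=float32), np.float32(103.4652), [np.float32(0.0565), np.float32(0.1042)]), (array([0.5687, 0.351 ], dtype=float32), np.float32(93.201996), [np.float32(0.0564), np.float32(0.1041)])]
[(array([0.4373, 0.3368], dtype=float32), np.float32(103.495735), [np.float32(0.0556), np.float32(0.1033)]), (array([0.5688, 0.351 ], dtype=float32), np.float32(93.17983), [np.float32(0.0557), np.float32(0.1035)])]
```

```bash
cat >> h.py <<'E'
def fz(n=8):
    pause(.4);v=[]
    for _ in range(n): pause(.03);v.append(get_contact_force()[2])
    return np.mean(v)
def pick(c,deg,off=.024,z=.012,up=.09):
    a=np.radians(deg);p=np.r_[np.array(c)-off*np.array([np.cos(a),np.sin(a)]),up]
    reach(p,down(a));f0=fz();movel(np.r_[p[:2],z],v=.12);grasp();g=get_finger_gap()
    movel(p,v=.12);f1=fz();print("gap",g,"dFz",f1-f0,"t",get_clock());return p
E
python3 - <<'E'
from h import *
p=pick((.4372,.3368),103.5)
movel(np.r_[p[:2],.0125],v=.1);gripper_open();movel(p,v=.15)
p=pick((.5687,.351),93.2)
print(get_position(),get_finger_gap())
E
```

```text
gap 0.05540675343072882 dFz -1.0427799700087204 t 5.4917
gap 0.05524196213590893 dFz -2.0820005684113534 t 11.3833
[0.57006919 0.32702957 0.09001269] 0.0551047453365842
```

The far box (at .569,.351) is heavier by about 1.04 N. I'm holding it, so I go in front of the bay and look.

Run:
```python
from h import *
reach([.47,.03,.24],down(np.radians(7)));f=look("w2");print(get_clock(),get_q().round(2))
```

```text
12.7417 [-0.8   0.17  0.81  1.72 -0.13  1.3  -1.41]
```

View pics/w2.png

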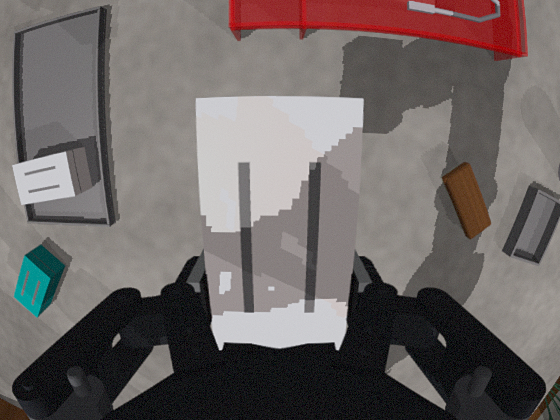

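Run:
```python
from h import *
f=dict(np.load("w2.npz"))
im=f["pixels"][0:66,215:545];cv2.imwrite("pics/w2c.png",cv2.resize(im,None,fx=2.4,fy=2.4*2.,interpolation=2)[:,:,::-1])
```

```text
(no output)
```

View pics/w2c.png

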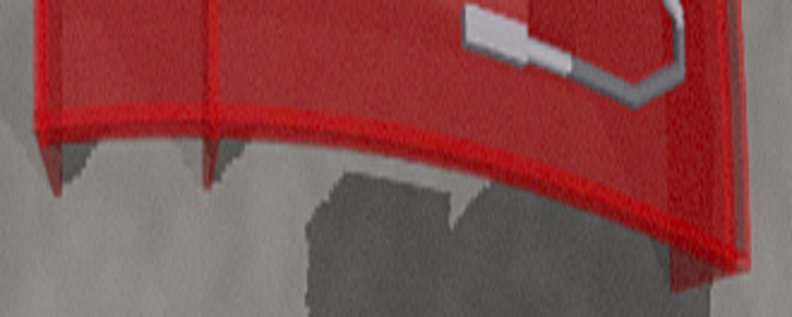

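The crop shows the stack's rim front corners at px (230,26.5) and (526.7,55.8). The feet of the narrow bay's walls are at (238.5,40.8) and (301.5,39.5).

Run:
```python
from h import *
f=dict(np.load("w2.npz"))
A=wray(f,(230,26.5),.068);B=wray(f,(526.7,55.8),.068)
L=wray(f,(238,40.8),0);M=wray(f,(301.5,39.5),0)
print(A,B,L,M,"len",np.linalg.norm(A-B),"bay",np.linalg.norm(L-M))
d=(A-B)/np.linalg.norm(A-B);yaw=np.arctan2(-d[0],d[1]);print("yaw",np.degrees(yaw))
x=np.array([np.cos(yaw),np.sin(yaw)]);y=np.array([-x[1],x[0]])
print("origin from A",A[:2]-.038*y,"from B",B[:2]+.304*y,"from L",L[:2]-.038*y,"from M",M[:2]+.036*y)
```

```text
[0.61689736 0.09666645 0.068     ] [ 0.66335705 -0.23706502  0.068     ] [0.61660327 0.09723922 0.        ] [0.62674033 0.0246613  0.        ] len 0.33694984223343905 bay 0.0732824274095912
yaw 7.92536792982783
origin from A [0.62213692 0.05902941] from B [0.62144059 0.06403133] from L [0.62184283 0.05960218] from M [0.62177654 0.06031745]
```

```bash
cat >> h.py <<'E'
O=np.array([.622,.0603]);YAW=np.radians(7.95);SX=np.array([np.cos(YAW),np.sin(YAW)]);SY=np.array([-SX[1],SX[0]])
def S(x,y,z): return np.r_[O+x*SX+y*SY,z]
E
python3 - <<'E'
from h import *
reach(S(-.13,0,.06),down(YAW));movel(S(-.13,0,.0105),v=.1);pause(.2)
F0=get_contact_force();print("F0",F0)
for x in(-.08,-.055,-.035,-.017):
    movel(S(x,0,.0105),v=.08);d=get_contact_force()-F0;print(x,d.round(2))
    if np.hypot(*d[:2])>6: print("STOP");break
f=look("w3");g=grab_frame("side");cv2.imwrite("pics/s3.png",np.hstack([cv2.resize(f["pixels"],(400,300)),cv2.resize(g["pixels"][110:270,200:410],(394,300))])[:,:,::-1]);print(get_clock())
E
```

```text
F0 [-0.30932334 -0.6885838  -2.4932039 ]
-0.08 [-0.51  0.64  0.84]
-0.055 [-0.77  1.09 -0.44]
-0.035 [-0.7   1.06 -0.61]
-0.017 [0.08 1.07 1.06]
16.4583
```

View pics/s3.png

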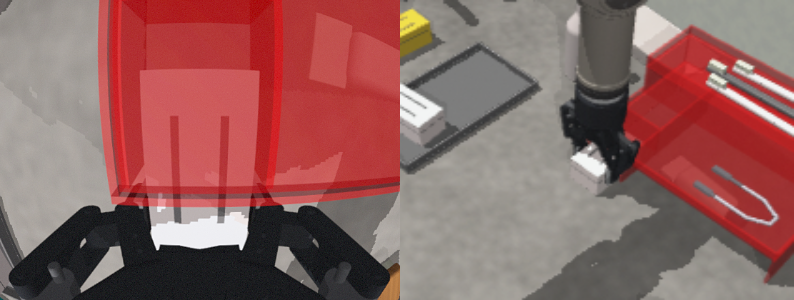

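The box is about halfway into the bay, centred between the walls and straight (left half of the picture, px 140–260 between walls at ~118 and ~275). I release it and push it home with shut fingers.

Run:
```python
from h import *
movel(S(-.017,0,.0085),v=.05);gripper_open()
movel(S(-.017,0,.10),v=.2);movel(S(-.09,0,.10),v=.2);grasp();movel(S(-.09,0,.018),v=.15);pause(.3)
F0=get_contact_force()
movel(S(-.065,0,.018),v=.1)
x=-.065
while x<-.010:
    x+=.002 if x>-.034 else .005
    movel(S(x,0,.018),v=.05);d=(get_contact_force()-F0)[:2]@SX;print(round(x,3),round(d,2))
    if d<-7: break
p=get_position()[:2]-O;print("stack x of tcp",p@SX,get_clock())
movel(S(x-.03,0,.018),v=.15)
movel(S(-.10,0,.12),v=.2);gripper_open();f=look("w4");g=grab_frame("side")
cv2.imwrite("pics/s4.png",np.hstack([cv2.resize(f["pixels"],(400,300)),cv2.resize(g["pixels"][110:270,200:410],(394,300))])[:,:,::-1]);print(get_clock())
```

```text
-0.06 1.13
-0.055 1.08
-0.05 -0.29
-0.045 -0.92
-0.04 0.09
-0.035 0.27
-0.03 -1.05
-0.028 -2.75
-0.026 -1.38
-0.024 -1.39
-0.022 -5.27
-0.02 -9.91
stack x of tcp -0.023873337789344938 23.4083
25.3583
```

View pics/s4.png

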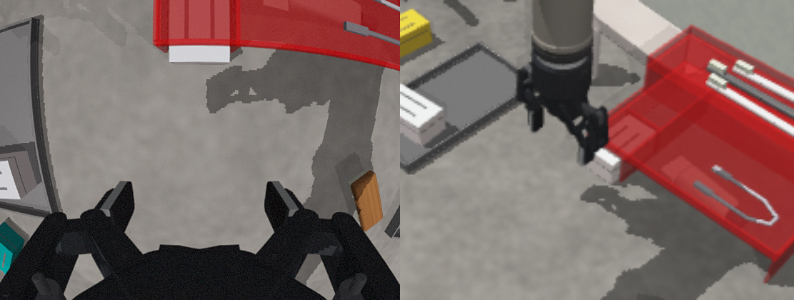

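The heavy box sits home and straight: the push force rose sharply at TCP x = -24 mm, as expected, with about 14 mm of box standing out. Next is the lighter box.

Run:
```python
from h import *
reach([.45,.27,.25],down(np.pi/2));f=look("w5")
b=boxes(f,.048,.36,.50,.24,.44);print(b)
assert len(b)==1 and np.hypot(*(b[0][0]-[.437,.337]))<.02
pick(b[0][0],float(b[0][1]))
movel(np.r_[get_position()[:2],.2],v=.2)
reach(S(.038,-.06,.17),down(YAW));movel(S(.038,-.06,.085),v=.12);pause(.2);F0=get_contact_force()
for z in(.072,.068,.066,.0645,.063):
    movel(S(.038,-.06,z),v=.05);d=(get_contact_force()-F0)[2];print(z,round(d,2))
    if d>2: break
gripper_open();movel(S(.038,-.06,.17),v=.15);reach(S(-.09,-.06,.24),down(YAW));f=look("w6")
print(get_clock());g=grab_frame("scene")
cv2.imwrite("pics/s6.png",np.hstack([cv2.resize(f["pixels"],(400,300)),cv2.resize(g["pixels"][200:400,200:430],(345,300))])[:,:,::-1])
b=boxes(f,.1,.56,.82,-.12,.14,amin=.002,th=120);print(b,[((c-O)@SX,(c-O)@SY) for c,_,_ in b])
```

```text
[(array([0.4353, 0.3354], dtype=float32), np.float32(103.67131), [np.float32(0.0559), np.float32(0.1038)])]
gap 0.055177247315716146 dFz -1.0003031579835862 t 30.4667
0.072 -0.32
0.068 0.5
0.066 1.16
0.0645 3.6
36.75
[(array([0.6312, 0.0103], dtype=float32), np.float32(90.0), [np.float32(0.1415), np.float32(0.2595)]), (array([0.6727, 0.0064], dtype=float32), np.float32(7.9434814), [np.float32(0.056), np.float32(0.0736)])] [(np.float64(0.0021961517313062486), np.float64(-0.05079190076952012)), (np.float64(0.042757869112486524), np.float64(-0.06039423331962872))]
```

View pics/s6.png

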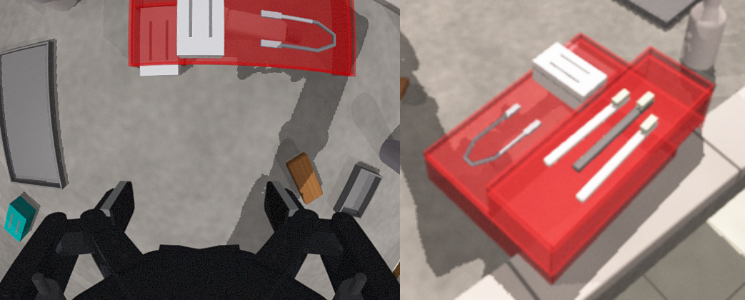

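The lighter box lies flat, lid up, inside the middle tray: y -60 mm, aligned to within 0.1°, touched down at floor height. The heavy box is still home, and the bystanders look unmoved.

```bash
python3 -c "
from plant import *
print(sign_off(),get_clock())"
```

```text
the job is handed in; nothing more can be done
the job is handed in; nothing more can be done
```

I handed the job in at about 37 s: the heavier box (by about 1 N) is fully home in the narrow bottom bay, and the lighter one lies flat, lid up, in the free space of the middle tray.

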